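# Strip a dead transformer out of an amplifier chassis

### The arm

A 6-joint arm with a two-finger parallel gripper is mounted at the origin on the work surface. World frame = base frame: x ahead of the robot, y to its left, z up, the work surface at z = 0. Lengths are in m, angles in rad, forces in N, time in s.
With the tool pointing down it reaches from about 0.25 to 0.725 m from the base axis. Payload 4 kg.
Tool frame: the origin (TCP) lies at the very end of the fingers, on their centre line; the grasp point (between the pads) lies 19 mm behind it; z points along the fingers, y is the line along which they close (so a half turn about z gives the same grasp; the last joint's range is limited). The gripper opens to 85 mm and grips with 20 to 120 N. Pads are 22 mm wide; open, the fingers measure 114 mm over their backs; the gripper's body (76 mm by 85 mm) begins 54 mm behind the grasp point. The pads swing forward as they close: fully open they stand 13 mm farther back than shut.
Start: joints at [1.33, 0.241, 0.005, 1.335, 0, 1.571], TCP at [0.119, 0.486, 0.231] pointing down, gripper open.
Joint ranges: [-2.72, 2.72], [-1.05, 1.87], [-1.09, 1.28], [-1.99, 2.15], [-1.42, 1.44], [-3.14, 3.14]. Speed limits (rad/s): [2.79, 2.79, 3.14, 3.14, 3.14, 3.14].

### API

Orientations are given as a unit quaternion [x, y, z, w].
In Python, from workcell import monitor, viewer, job gives the robot as it stands.
- The arm moves only by the tool arm_command, never from a script. Its argument "increments" is a list of rows, each an object of numbers: "dx", "dy", "dz": the shift along the tool's x, y, z in cm; "wx", "wy", "wz": the turn, a rotation vector about the tool's x, y, z in rad; "grip": the finger opening in cm, from 0 to 8.54. In form: [{"dx": .., "dy": .., "dz": .., "wx": .., "wy": .., "wz": .., "grip": ..}, ...]. A call has 1 to 10 rows; each row is the pose to reach, as a shift and turn from the pose commanded when the call began, along the tool's axes at that moment; what a row does not reach only later rows make up. A row lasts 1/10 s, in which the tool goes at most 50 mm and 8.59 degrees, less where a joint would pass 70% of its speed; a pose out of reach is approached as far as the arm can. A call with a gripper value outside its range is refused whole. The fingers move at their own pace and stop on an object; the grip force is fixed at half the most. Time passes only in rows, so rows that repeat a pose let the fingers close. It gives the time, the measured TCP pose, the force, the opening and the grip force at its end, in the units of the state.
- monitor.get_obs(): the state, without advancing time (a new reading comes with each control period).
- viewer.camera(name): name is "scene" or "top"; returns (picture, depth): 420x560x3 uint8, red, green, blue; 420x560 float32, m along the optical axis (not along the pixel's ray), 0 where there is no reading.
- viewer.get_calibration(name): a dict with "fovy" (degrees; the focal length in pixels is half the picture's height over the tangent of half this angle, whatever the lens; pixels are square), "cx", "cy" (the principal point, pixels), "view" (4x4, takes a point from world to camera coordinates). Camera axes: x right, y up, looking along -z (the intrinsics and any distortion apply to the point x, -y, -z); pixel columns grow to the right and rows downward; lengths in m; the calibration is good to about 2 mm. A picture is of the moment at which its call begins. get_calibration takes no time and is no camera call.
- job.job_done(): hands the job in; it is judged then, once.
The state is a dict: "clock": time; "joint_pos": joint angles; "joint_vel": joint speeds; "tau": joint torques, N m; "eef_pos": TCP position; "tool_rot": TCP orientation; "ft_force": force on the tool from outside, world axes, zero at the start; "ft_torque": the same for the moment, N m; "grip_width": finger opening in m; "grasp_force": force on a finger pad.
Only numpy, scipy, OpenCV 4.12 (cv2) and the standard library are available. Lean on these libraries where they do the work, as an engineer would, in place of code of your own. Each camera call takes 0.05 s, during which the arm holds its last target. There are 200 camera calls.

### The job

Lift the loose cover off the amplifier chassis and lay it flat on the bench, handle up. Then push the dead transformer along the chassis and out of its open end, without lifting it, so that it drops into the deep scrap crate (not the shallow parts tray at the other end). Leave everything else where it is.

Things in the scene. Friction and masses are not known exactly. Their poses are not given: they have to be found in the camera images.
- chassis: aluminium chassis, a straight U-shaped channel screwed to a plywood block fixed to the bench. Origin on the bench under its middle; the channel runs along its y, open at both ends (y = +80 and -80 mm). 160 mm long, 98 mm wide outside, 90 inside, walls 4 mm; channel floor's upper face 60 mm above the bench (underside 56), wall rims 100 mm
- chassis_left (a point): middle of the channel floor's edge at the open end at the chassis' +y, on the floor's upper face
- chassis_right (a point): the same at the open end at the chassis' -y
- cover: loose grey-painted steel cover with a black bar handle, resting on the wall rims and hiding the transformer: plate 110 (x) x 150 (y) x 4 mm, an 8 mm lip turned down along each long side, straddling the chassis walls with 2 mm play each side. 0.3 kg. Origin centred at the lips' lower edges (z = 0 when it lies on the bench); plate's top at 12 mm, handle's top at 46 mm
- cover_handle (a point): centre of the cover's handle bar: bar 76 mm long along the cover's x, 12 mm thick (y), 12 mm high, 22 mm of free space under it between its two end posts (66 mm apart); 40 mm above the cover's origin
- transformer: the dead mains transformer, standing loose on the channel floor under the cover: dark steel core 64 (x) x 32 (y) x 36 mm high with a copper winding 40 (x) x 56 (y) x 26 mm high through it (5 mm above the underside). 0.25 to 0.5 kg. Origin at the centre of its underside
- transformer_center (a point): centre of the transformer, 18 mm above its underside
- crate: the scrap crate: deep, undivided open grey box, 140 (x) x 160 (y) x 50 mm high, walls and floor 4 mm, about 0.9 kg, standing on the bench at one open end of the chassis (either one), its near wall 10 to 25 mm under the overhanging channel end. Origin at the centre of its underside
- tray: the parts tray: shallow grey open tray with six compartments, 140 (x) x 160 (y) x 26 mm high, standing in the same way at the other open end of the chassis. Origin at the centre of its underside
- capacitor: bystander: a round black capacitor can standing in one compartment of the parts tray, 30 mm diameter, 30 mm high. Origin at the centre of its underside
- heatsink: bystander: a small finned aluminium heat sink, 40 x 50 x 28 mm high, on the bench just behind the chassis (its far, +x side). Origin at the centre of its underside
- jar: bystander: a small jar with a steel cap, 44 mm diameter, 40 mm high, on the bench before the chassis, off to one side. Origin at the centre of its underside
- remote_long: bystander: a grey remote control, 190 x 48 x 20 mm high, long side along its x. Origin at the centre of its underside
- remote_short: bystander: a black remote control, 140 x 44 x 20 mm high, long side along its x. Origin at the centre of its underside
- screwdriver: bystander: a screwdriver lying on the bench, along its x. Origin at the centre of its underside
- multimeter: bystander: a black multimeter lying on its back, 150 x 75 x 34 mm high (knob 6 mm more), long side along its x. Origin at the centre of its underside
Things that resemble listed ones, but are neither listed nor needed, are in the scene too. What is shaped like the chassis but red is not meant.

How it is judged:
By the outcome, as a careful person would: the job done as asked, in the order asked, and still so for the second after the job is handed in, with the robot touching nothing.
It also fails if it takes over 54 s, if anything falls off the work surface, if the arm or the gripper's body presses on something with over 40 N, if the wrist force passes 120 N, or if a joint passes its speed limit or range.

## Working session

There is one attempt and no reset: what is moved stays moved. The work goes in short steps, Python scripts to look and compute and a tool call to move; the robot and the scene stay as the last step left them, time stands still between calls to the robot, and variables do not carry over. Pictures are saved under pics/ and viewed, at most 10 in all, crops included, and the job is handed in when it is done.

Besides the shell and the picture viewer there is one more tool, called after "Call:" as a command line: name --argument value ..., lists and objects as JSON in quotes. arm_command: Moves the arm, as the interface text tells. Its arguments: {"type":"object","properties":{"increments":{"type":"array","items":{"type":"object","properties":{"dx":{"type":"number"},"dy":{"type":"number"},"dz":{"type":"number"},"wx":{"type":"number"},"wy":{"type":"number"},"wz":{"type":"number"},"grip":{"type":"number"}}}}},"required":["increments"]}

```bash
mkdir -p pics; ls
cat > h.py <<'E'
import numpy as np, cv2
from workcell import monitor, viewer, job
def shot(n,f=None):
    im,d=viewer.camera(n)
    np.savez('/tmp/%s.npz'%n,im=im,d=d)
    if f: cv2.imwrite('pics/'+f,cv2.cvtColor(im,cv2.COLOR_RGB2BGR))
    return im,d
def cloud(n,d):
    c=viewer.get_calibration(n); h,w=d.shape
    f=h/2/np.tan(np.radians(c['fovy'])/2)
    v,u=np.mgrid[:h,:w]
    if c.get('distortion') is not None or 'dist' in c: print('DIST',c)
    P=np.stack([(u-c['cx'])/f*d,-(v-c['cy'])/f*d,-d,np.ones_like(d)],-1)
    W=P@np.linalg.inv(np.array(c['view'])).T
    W[d==0]=np.nan
    return W[...,:3]
E
python3 - <<'E'
from h import *
for n in('scene','top'):
    im,d=shot(n,n+'0.png'); c=viewer.get_calibration(n); print(n,c); W=cloud(n,d)
    for v,u in((60,100),(60,450),(210,280),(380,100),(380,450)): print(v,u,W[v,u].round(3))
print(monitor.get_obs())
E
```

```text
pics
scene {'fovy': 45.19504667966771, 'cx': 282.30881597091326, 'cy': 209.9691957893147, 'view': array([[ 0.53528204,  0.84455766,  0.01398193, -0.28119177],
       [-0.68053862,  0.42140315,  0.59940519,  0.29511198],
       [ 0.50034022, -0.33036608,  0.80032364, -1.66497452],
       [ 0.        ,  0.        ,  0.        ,  1.        ]])}
60 100 [-1.54   0.021 -0.748]
60 450 [ 0.124  1.051 -0.088]
210 280 [0.458 0.035 0.002]
380 100 [ 0.698 -0.559  0.105]
380 450 [ 1.006  0.46  -0.747]
top {'fovy': 55.916250578567265, 'cx': 281.79355034345934, 'cy': 212.32484544608005, 'view': array([[ 0.00422393, -0.99998805, -0.0024598 ,  0.02832069],
       [ 0.99699482,  0.00402099,  0.07736386, -0.52026153],
       [-0.07735305, -0.00277919,  0.99699989, -1.08287441],
       [ 0.        ,  0.        ,  0.        ,  1.        ]])}
60 100 [ 0.968  0.566 -0.002]
60 450 [ 0.972 -0.461 -0.003]
210 280 [0.527 0.036 0.013]
380 100 [ 0.057  0.529 -0.001]
380 450 [ 0.062 -0.433  0.001]
{'clock': 0.1, 'joint_pos': array([ 1.33000052e+00,  2.41332890e-01,  3.84311947e-03,  1.33520307e+00,
       -3.52207774e-06,  1.57078890e+00]), 'joint_vel': array([ 0.00068495, -0.00043387,  0.00403878, -0.00103949, -0.00279111,
       -0.00130021]), 'tau': array([ 1.33358467e-04, -3.73139548e+01,  2.53009665e+01,  1.09180794e-02,
       -1.93818380e-05,  3.58214407e-06]), 'eef_pos': array([0.11910177, 0.48501589, 0.23049831]), 'tool_rot': array([ 1.20103501e-01,  9.92760923e-01, -9.41605748e-04, -1.12147999e-04]), 'ft_force': array([-0.09413933,  0.15485466, -0.2949102 ]), 'ft_torque': array([-0.0697776 ,  0.0038123 , -0.01222035]), 'grasp_force': 0.0, 'grip_width': 0.08575940711935126}
```

View pics/top0.png

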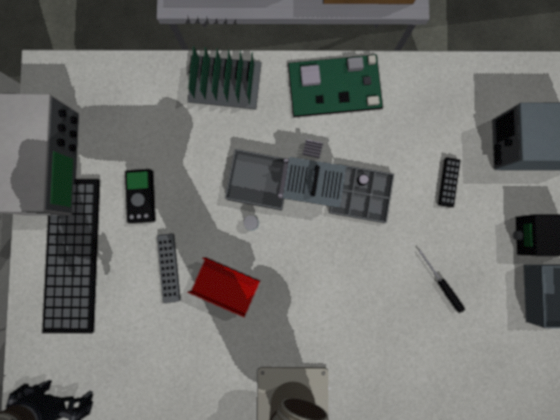

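View pics/scene0.png

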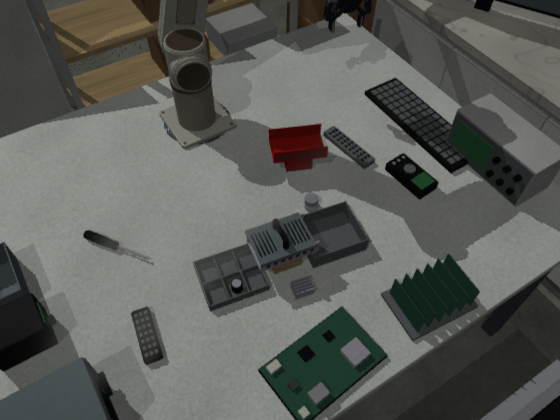

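The top view shows the cover with its black handle at about (315,180). The deep undivided crate is left of it at (257,178), on the +y side. The six-compartment tray with the capacitor is on the right at (362,190). The red channel at (225,287) is the decoy. Next I'll measure these.

```bash
cat > m.py <<'E'
from h import *
import sys
def load(n):
    z=np.load('/tmp/%s.npz'%n); return z['im'],cloud(n,z['d'])
def rect(P,name):
    r=cv2.minAreaRect((P[:,:2]*1000).astype(np.float32)); print(name,len(P),'c',np.round(r[0],1),'size',np.round(r[1],1),'ang',round(r[2],1),'z',np.round(np.percentile(P[:,2],[5,50,95]),3))
E
python3 - <<'E'
from m import *
for n in('top','scene'):
    im,W=load(n); Q=W.reshape(-1,3)
    roi=(abs(Q[:,0]-.53)<.16)&(abs(Q[:,1]-.02)<.25)
    Q=Q[roi]
    print(n)
    s=lambda a,b:Q[(Q[:,2]>a)&(Q[:,2]<b)]
    rect(s(.098,.112),'plate')
    rect(s(.128,.145),'handle')
    c=s(.04,.056); rect(c[c[:,1]>.1],'cratewall'); 
    c=s(.018,.031); rect(c[(c[:,1]<-.06)],'traywalls')
    c=s(.02,.035); rect(c[(c[:,0]>.56)&(abs(c[:,1]+.03)<.06)],'heatsink')
    print(np.histogram(Q[:,2],np.arange(-.01,.15,.01)))
im,W=load('top')
c=im[90:270,190:420]; cv2.imwrite('pics/c1.png',cv2.cvtColor(cv2.resize(c,None,fx=3,fy=3,interpolation=cv2.INTER_CUBIC),cv2.COLOR_RGB2BGR))
E
```

```text
top
plate 2334 c [532.7  60.2] size [178.9 437.2] ang 28.8 z [0.101 0.104 0.107]
handle 143 c [593.9 -52.5] size [11.9 74.3] ang 81.1 z [0.134 0.138 0.141]
cratewall 276 c [521.8 148.8] size [107.6 333.3] ang 76.3 z [0.04  0.047 0.053]
traywalls 395 c [ 594.6 -144.8] size [169.3 187.8] ang 89.0 z [0.019 0.024 0.029]
heatsink 46 c [679.9 -23.8] size [ 17.6 106.1] ang 7.5 z [0.021 0.028 0.031]
(array([6052, 9668,  246,  460,  270,  293,  204,  130,   13,   21,   88,
       2281,    7,    8,  124]), array([-0.01,  0.  ,  0.01,  0.02,  0.03,  0.04,  0.05,  0.06,  0.07,
        0.08,  0.09,  0.1 ,  0.11,  0.12,  0.13,  0.14]))
scene
plate 2115 c [532.7  59.1] size [177.6 437.2] ang 29.3 z [0.101 0.104 0.108]
handle 149 c [593.5 -51.4] size [12.4 79.2] ang 80.2 z [0.131 0.138 0.142]
cratewall 351 c [525.9 147.6] size [108.3 323.8] ang 77.0 z [0.04  0.046 0.053]
traywalls 609 c [ 592.1 -144.7] size [201.7 160.9] ang 78.9 z [0.019 0.024 0.029]
heatsink 179 c [661.7 -33.3] size [125.4  67.3] ang 78.9 z [0.021 0.026 0.034]
(array([3369, 8424,  686,  850,  499,  368,  237,  214,  167,   81,  178,
       2038,   37,   20,  122]), array([-0.01,  0.  ,  0.01,  0.02,  0.03,  0.04,  0.05,  0.06,  0.07,
        0.08,  0.09,  0.1 ,  0.11,  0.12,  0.13,  0.14]))
```

View pics/c1.png

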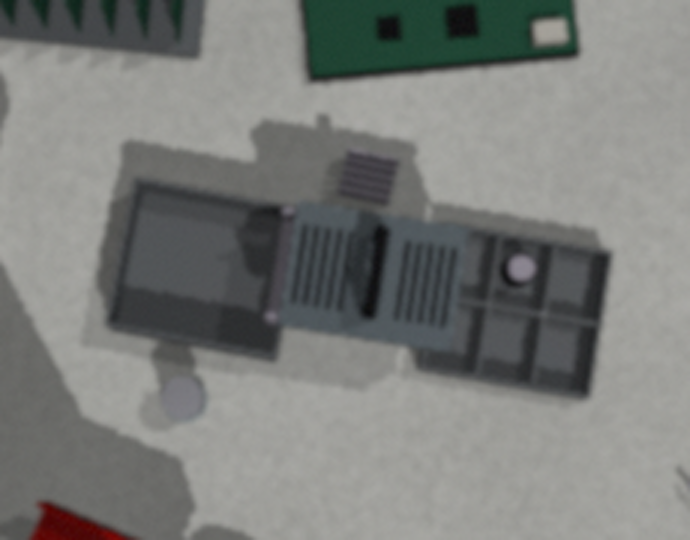

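The enlarged crop confirms it: the grey slotted cover with its handle is at crop (375,270). The undivided crate is at (195,265), the tray with the capacitor at (520,310), the heatsink at (367,178) and the jar at (182,398). The chassis rim ends show at (285,215) and (270,315).

```bash
cat > /tmp/a.py <<'E'
from m import *
for n in('top','scene'):
    im,W=load(n); Q=W.reshape(-1,3)
    roi=(abs(Q[:,0]-.595)<.1)&(abs(Q[:,1]+.05)<.12); P=Q[roi]
    s=lambda Q,a,b:Q[(Q[:,2]>a)&(Q[:,2]<b)]
    print(n); p=s(P,.1,.109)
    r=cv2.minAreaRect((p[:,:2]*1000).astype(np.float32));print('plate bbox',r)
    ph=s(P,.13,.146); 
    pc=ph[:,:2]-ph[:,:2].mean(0); w,v=np.linalg.eigh(pc.T@pc); print('handle axis deg',np.degrees(np.arctan(v[1,1]/v[0,1])),'mean',ph.mean(0))
    t=np.radians(-9.3); ex=np.array([np.cos(t),np.sin(t)]); ey=np.array([-np.sin(t),np.cos(t)]); c=ph[:,:2].mean(0)
    def box(p,nm):
        a=(p[:,:2]-c)@ex; b=(p[:,:2]-c)@ey
        print(nm,len(p),'x',np.percentile(a,[0,2,98,100]).round(3),'y',np.percentile(b,[0,2,98,100]).round(3))
    R=Q[(abs(Q[:,0]-.6)<.16)&(abs(Q[:,1]+.05)<.3)]
    a=(R[:,:2]-c)@ex; b=(R[:,:2]-c)@ey
    box(p,'plate'); box(ph,'handle')
    box(s(R[(b>.085)&(b<.26)&(abs(a)<.1)],.044,.056),'crate rim')
    box(s(R[(b<-.085)&(b>-.27)&(abs(a)<.1)],.021,.032),'tray')
    box(s(R[(b>.07)&(b<.12)&(abs(a)<.06)],.09,.104),'rim ends +y')
    box(s(R[(a>.05)&(a<.14)&(abs(b)<.06)],.02,.034),'heatsink')
    box(s(R[(a<-.07)&(a>-.2)&(b>.03)&(b<.2)],.035,.046),'jar')
E
python3 /tmp/a.py
```

```text
top
plate bbox ((594.7213134765625, -47.22834777832031), (161.15257263183594, 110.68852233886719), 80.78978729248047)
handle axis deg -9.027067554999345 mean [ 0.59305971 -0.05215666  0.1377969 ]
plate 2252 x [-0.055 -0.052  0.053  0.056] y [-0.076 -0.072  0.072  0.086]
handle 140 x [-0.036 -0.036  0.036  0.038] y [-0.006 -0.006  0.006  0.006]
crate rim 250 x [-0.078 -0.078  0.063  0.065] y [0.087 0.093 0.23  0.232]
tray 436 x [-0.066 -0.065  0.074  0.075] y [-0.222 -0.22  -0.093 -0.085]
rim ends +y 59 x [-0.054 -0.054  0.052  0.055] y [0.07  0.07  0.086 0.086]
heatsink 165 x [0.086 0.087 0.127 0.13 ] y [-0.01  -0.008  0.039  0.041]
jar 181 x [-0.147 -0.145 -0.076 -0.073] y [0.076 0.091 0.18  0.198]
scene
plate bbox ((594.0988159179688, -45.30915069580078), (162.124267578125, 113.21383666992188), 81.16850280761719)
handle axis deg -8.738315451320878 mean [ 0.5954138  -0.05243691  0.13765503]
plate 1983 x [-0.06  -0.055  0.052  0.054] y [-0.075 -0.071  0.074  0.087]
handle 144 x [-0.042 -0.037  0.035  0.038] y [-0.005 -0.005  0.007  0.007]
crate rim 312 x [-0.083 -0.081  0.061  0.062] y [0.085 0.092 0.231 0.232]
tray 549 x [-0.071 -0.068  0.072  0.073] y [-0.219 -0.218 -0.09  -0.085]
rim ends +y 71 x [-0.058 -0.053  0.051  0.052] y [0.07  0.07  0.088 0.089]
heatsink 253 x [0.057 0.084 0.126 0.127] y [-0.06  -0.007  0.042  0.043]
jar 202 x [-0.152 -0.149 -0.075 -0.073] y [0.104 0.111 0.193 0.199]
```

The sizes and heights match: plate 0.104, handle top 0.138, rims 0.100. The cover sits at (0.594,-0.052) with yaw -9°, and the chassis is centred 7 mm further along +y.

```bash
cat > g.py <<'E'
from h import *
import sys
from scipy.spatial.transform import Rotation as R
# usage: g.py x y z yaw_deg(of tool y axis dir minus 90) [tilt about tool x, deg]
x,y,z,yaw=map(float,sys.argv[1:5]); tilt=float(sys.argv[5]) if len(sys.argv)>5 else 0
o=monitor.get_obs(); R0=R.from_quat(o['tool_rot'])
t=np.radians(yaw); Y=np.array([-np.sin(t),np.cos(t),0]); Z=np.array([0,0,-1.]); X=np.cross(Y,Z)
Rt=R.from_matrix(np.c_[X,Y,Z])*R.from_euler('x',tilt,degrees=True)
d=R0.inv().apply(np.array([x,y,z])-o['eef_pos'])*100
print('t',o['clock'],'pos',o['eef_pos'].round(4),'d cm',d.round(2),'w',(R0.inv()*Rt).as_rotvec().round(3),'F',o['ft_force'].round(1),'q',o['joint_pos'].round(2))
E
python3 g.py .594 -.052 .2 -9
```

```text
t 0.1 pos [0.1191 0.485  0.2305] d cm [-58.93 -40.82   3.13] w [-0.002 -0.    -0.084] F [-0.1  0.2 -0.3] q [ 1.33  0.24  0.    1.34 -0.    1.57]
```

Call:
arm_command --increments '[{"dx":-3.9,"dy":-2.7,"dz":0,"wz":0,"grip":6},{"dx":-7.8,"dy":-5.4,"dz":0,"wz":-0.02,"grip":6},{"dx":-11.7,"dy":-8.1,"dz":0,"wz":-0.04,"grip":6},{"dx":-15.6,"dy":-10.8,"dz":0,"wz":-0.06,"grip":6},{"dx":-19.5,"dy":-13.5,"dz":0,"wz":-0.084,"grip":6},{"dx":-23.4,"dy":-16.2,"dz":0,"wz":-0.084,"grip":6},{"dx":-27.3,"dy":-18.9,"dz":0,"wz":-0.084,"grip":6},{"dx":-31.2,"dy":-21.6,"dz":0,"wz":-0.084,"grip":6},{"dx":-35.1,"dy":-24.3,"dz":0,"wz":-0.084,"grip":6},{"dx":-39,"dy":-27,"dz":0,"wz":-0.084,"grip":6}]'

```text
validation failed for argument at $.in...
```

```bash
python3 g.py .594 -.052 .2 -9
```

```text
t 0.1 pos [0.1191 0.485  0.2305] d cm [-58.93 -40.82   3.13] w [-0.002 -0.    -0.084] F [-0.1  0.2 -0.3] q [ 1.33  0.24  0.    1.34 -0.    1.57]
```

Call:
arm_command --increments '[{"dx":-3.9,"dy":-2.7,"dz":0.0,"wx":0.0,"wy":0.0,"wz":-0.02,"grip":6.0}]'

```text
clock: 0.2
eef_pos: [0.149, 0.4525, 0.2303]
tool_rot: [0.107, 0.994, 0.0, -0.001]
ft_force: [1.3, -0.7, -0.1]
grip_width: 0.0733
grasp_force: 0.0
```

Call:
arm_command --increments '[{"dx":-3.9,"dy":-2.7,"dz":0.0,"wx":0.0,"wy":0.0,"wz":-0.064,"grip":6.0},{"dx":-7.8,"dy":-5.4,"dz":0.0,"wx":0.0,"wy":0.0,"wz":-0.064,"grip":6.0},{"dx":-11.7,"dy":-8.1,"dz":0.0,"wx":0.0,"wy":0.0,"wz":-0.064,"grip":6.0},{"dx":-15.6,"dy":-10.8,"dz":0.0,"wx":0.0,"wy":0.0,"wz":-0.064,"grip":6.0},{"dx":-19.5,"dy":-13.5,"dz":0.0,"wx":0.0,"wy":0.0,"wz":-0.064,"grip":6.0},{"dx":-23.4,"dy":-16.2,"dz":0.0,"wx":0.0,"wy":0.0,"wz":-0.064,"grip":6.0},{"dx":-27.3,"dy":-18.9,"dz":0.0,"wx":0.0,"wy":0.0,"wz":-0.064,"grip":6.0},{"dx":-31.2,"dy":-21.6,"dz":0.0,"wx":0.0,"wy":0.0,"wz":-0.064,"grip":6.0},{"dx":-35.1,"dy":-24.3,"dz":0.0,"wx":0.0,"wy":0.0,"wz":-0.064,"grip":6.0},{"dx":-39.0,"dy":-27.0,"dz":0.0,"wx":0.0,"wy":0.0,"wz":-0.064,"grip":6.0}]'

```text
clock: 1.2
eef_pos: [0.4729, 0.0994, 0.231]
tool_rot: [0.078, 0.997, 0.0, -0.0]
ft_force: [1.0, 1.2, -1.1]
grip_width: 0.0599
grasp_force: 0.0
```

```bash
python3 g.py .594 -.052 .18 -9
```

```text
t 1.2 pos [0.4729 0.0994 0.231 ] d cm [-14.34 -13.06   5.09] w [ 0.    -0.001 -0.   ] F [ 1.   1.2 -1.1] q [ 0.21  0.21 -0.04  1.33  0.    0.36]
```

Call:
arm_command --increments '[{"dx":-3.6,"dy":-3.2,"dz":1.0,"wx":0.0,"wy":0.0,"wz":0.0,"grip":6.0},{"dx":-7.2,"dy":-6.5,"dz":2.0,"wx":0.0,"wy":0.0,"wz":0.0,"grip":6.0},{"dx":-10.8,"dy":-9.8,"dz":3.0,"wx":0.0,"wy":0.0,"wz":0.0,"grip":6.0},{"dx":-14.0,"dy":-12.8,"dz":4.5,"wx":0.0,"wy":0.0,"wz":0.0,"grip":6.0},{"dx":-14.0,"dy":-12.8,"dz":4.5,"wx":0.0,"wy":0.0,"wz":0.0,"grip":6.0},{"dx":-14.0,"dy":-12.8,"dz":4.5,"wx":0.0,"wy":0.0,"wz":0.0,"grip":6.0}]'

```text
clock: 1.8
eef_pos: [0.5896, -0.0479, 0.1845]
tool_rot: [0.079, 0.997, 0.0, -0.002]
ft_force: [0.1, -0.2, -0.7]
grip_width: 0.0599
grasp_force: 0.0
```

```bash
python3 g.py .594 -.052 .114 -9
```

```text
t 1.8 pos [ 0.5896 -0.0479  0.1845] d cm [-0.52 -0.33  7.05] w [ 0.    -0.004 -0.002] F [ 0.1 -0.2 -0.7] q [-0.08  0.45  0.18  1.31  0.    0.08]
```

Call:
arm_command --increments '[{"dx":-0.5,"dy":-0.3,"dz":2.0,"wx":0.0,"wy":-0.004,"wz":0.0,"grip":6.0},{"dx":-0.5,"dy":-0.3,"dz":4.0,"wx":0.0,"wy":-0.004,"wz":0.0,"grip":6.0},{"dx":-0.5,"dy":-0.3,"dz":5.5,"wx":0.0,"wy":-0.004,"wz":0.0,"grip":6.0},{"dx":-0.5,"dy":-0.3,"dz":6.5,"wx":0.0,"wy":-0.004,"wz":0.0,"grip":6.0},{"dx":-0.5,"dy":-0.3,"dz":7.0,"wx":0.0,"wy":-0.004,"wz":0.0,"grip":6.0},{"dx":-0.5,"dy":-0.3,"dz":7.0,"wx":0.0,"wy":-0.004,"wz":0.0,"grip":6.0},{"dx":-0.5,"dy":-0.3,"dz":7.0,"wx":0.0,"wy":-0.004,"wz":0.0,"grip":6.0}]'

```text
clock: 2.5
eef_pos: [0.5953, -0.0505, 0.1173]
tool_rot: [0.078, 0.997, -0.0, 0.003]
ft_force: [0.0, 0.2, 1.1]
grip_width: 0.06
grasp_force: 0.0
```

Run:
```python
from m import *
print(monitor.get_obs()['eef_pos'])
im,d=shot('scene'); c=im[170:320,180:380]; cv2.imwrite('pics/g1.png',cv2.cvtColor(cv2.resize(c,None,fx=3.5,fy=3.5,interpolation=cv2.INTER_CUBIC),cv2.COLOR_RGB2BGR))
```

```text
[ 0.59526894 -0.05049159  0.11728035]
```

View pics/g1.png

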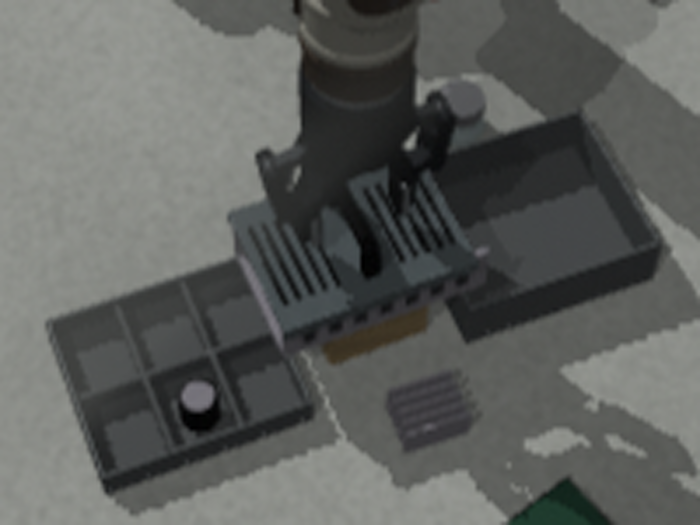

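The crop shows the open fingers on either side of the handle (crop (370,245)), clear of the plate. I'll lower 4 mm and close.

Call:
arm_command --increments '[{"dx":0.0,"dy":0.0,"dz":0.4,"wx":0.0,"wy":0.0,"wz":0.0,"grip":6.0},{"dx":0.0,"dy":0.0,"dz":0.4,"wx":0.0,"wy":0.0,"wz":0.0,"grip":4.0},{"dx":0.0,"dy":0.0,"dz":0.4,"wx":0.0,"wy":0.0,"wz":0.0,"grip":2.0},{"dx":0.0,"dy":0.0,"dz":0.4,"wx":0.0,"wy":0.0,"wz":0.0,"grip":1.0},{"dx":0.0,"dy":0.0,"dz":0.4,"wx":0.0,"wy":0.0,"wz":0.0,"grip":0.5},{"dx":0.0,"dy":0.0,"dz":0.4,"wx":0.0,"wy":0.0,"wz":0.0,"grip":0.5},{"dx":0.0,"dy":0.0,"dz":0.4,"wx":0.0,"wy":0.0,"wz":0.0,"grip":0.5},{"dx":0.0,"dy":0.0,"dz":0.4,"wx":0.0,"wy":0.0,"wz":0.0,"grip":0.5}]'

```text
clock: 3.35
eef_pos: [0.595, -0.051, 0.1126]
tool_rot: [0.078, 0.997, -0.0, 0.002]
ft_force: [0.2, -0.8, 1.6]
grip_width: 0.0107
grasp_force: 59.0
```

Call:
arm_command --increments '[{"dx":0.0,"dy":0.0,"dz":-0.5,"wx":0.0,"wy":0.0,"wz":0.0,"grip":0.5},{"dx":0.0,"dy":0.0,"dz":-1.0,"wx":0.0,"wy":0.0,"wz":0.0,"grip":0.5},{"dx":0.0,"dy":0.0,"dz":-2.0,"wx":0.0,"wy":0.0,"wz":0.0,"grip":0.5},{"dx":0.0,"dy":0.0,"dz":-3.5,"wx":0.0,"wy":0.0,"wz":0.0,"grip":0.5},{"dx":0.0,"dy":0.0,"dz":-5.0,"wx":0.0,"wy":0.0,"wz":0.0,"grip":0.5},{"dx":0.0,"dy":0.0,"dz":-6.5,"wx":0.0,"wy":0.0,"wz":0.0,"grip":0.5},{"dx":0.0,"dy":0.0,"dz":-7.5,"wx":0.0,"wy":0.0,"wz":0.0,"grip":0.5},{"dx":0.0,"dy":0.0,"dz":-7.5,"wx":0.0,"wy":0.0,"wz":0.0,"grip":0.5}]'

```text
clock: 4.15
eef_pos: [0.5957, -0.0508, 0.1895]
tool_rot: [0.078, 0.997, -0.0, 0.004]
ft_force: [0.9, 0.4, -2.8]
grip_width: 0.0105
grasp_force: 58.5
```

```bash
python3 g.py .4 -.13 .18 -9
python3 - <<'E'
from m import *
im,W=load('top')
m=(abs(W[...,0]-.4)<.1)&(abs(W[...,1]+.13)<.12); print('free bench max z',np.nanmax(W[m][:,2]),np.nanpercentile(W[m][:,2],[1,99]))
E
```

```text
t 4.15 pos [ 0.5957 -0.0508  0.1895] d cm [ 18.1  -10.87   0.8 ] w [0.    0.008 0.   ] F [ 0.9  0.4 -2.8] q [-0.09  0.45  0.19  1.31 -0.    0.07]
free bench max z 0.032125680124121425 [-0.00455435  0.00566027]
```

The bench at (0.40,-0.13) is free; the highest reading in that window is the tray corner at its edge. I'll carry the cover there.

Call:
arm_command --increments '[{"dx":1.8,"dy":-1.1,"dz":-0.5,"wx":0.0,"wy":0.0,"wz":0.0,"grip":0.5},{"dx":4.2,"dy":-2.5,"dz":-0.5,"wx":0.0,"wy":0.0,"wz":0.0,"grip":0.5},{"dx":7.0,"dy":-4.2,"dz":-0.5,"wx":0.0,"wy":0.0,"wz":0.0,"grip":0.5},{"dx":10.0,"dy":-6.0,"dz":-0.5,"wx":0.0,"wy":0.0,"wz":0.0,"grip":0.5},{"dx":13.0,"dy":-7.8,"dz":-0.5,"wx":0.0,"wy":0.0,"wz":0.0,"grip":0.5},{"dx":15.5,"dy":-9.4,"dz":0.0,"wx":0.0,"wy":0.0,"wz":0.0,"grip":0.5},{"dx":17.5,"dy":-10.5,"dz":0.0,"wx":0.0,"wy":0.0,"wz":0.0,"grip":0.5},{"dx":18.1,"dy":-10.9,"dz":0.5,"wx":0.0,"wy":0.008,"wz":0.0,"grip":0.5},{"dx":18.1,"dy":-10.9,"dz":2.0,"wx":0.0,"wy":0.008,"wz":0.0,"grip":0.5},{"dx":18.1,"dy":-10.9,"dz":4.0,"wx":0.0,"wy":0.008,"wz":0.0,"grip":0.5}]'

```text
clock: 5.15
eef_pos: [0.4002, -0.1306, 0.1467]
tool_rot: [0.078, 0.997, -0.0, -0.0]
ft_force: [1.1, 0.3, -3.7]
grip_width: 0.0108
grasp_force: 58.6
```

```bash
python3 g.py .4 -.13 .0205 -9
```

```text
t 5.15 pos [ 0.4002 -0.1306  0.1467] d cm [ 0.02  0.06 12.62] w [-0.    -0.001 -0.   ] F [ 1.1  0.3 -3.7] q [-0.32  0.15 -0.34  1.08 -0.   -0.16]
```

Call:
arm_command --increments '[{"dx":0.0,"dy":0.0,"dz":2.5,"wx":0.0,"wy":0.0,"wz":0.0,"grip":0.5},{"dx":0.0,"dy":0.0,"dz":5.0,"wx":0.0,"wy":0.0,"wz":0.0,"grip":0.5},{"dx":0.0,"dy":0.0,"dz":7.5,"wx":0.0,"wy":0.0,"wz":0.0,"grip":0.5},{"dx":0.0,"dy":0.0,"dz":9.5,"wx":0.0,"wy":0.0,"wz":0.0,"grip":0.5},{"dx":0.0,"dy":0.0,"dz":10.5,"wx":0.0,"wy":0.0,"wz":0.0,"grip":0.5},{"dx":0.0,"dy":0.0,"dz":11.0,"wx":0.0,"wy":0.0,"wz":0.0,"grip":0.5},{"dx":0.0,"dy":0.0,"dz":11.3,"wx":0.0,"wy":0.0,"wz":0.0,"grip":0.5},{"dx":0.0,"dy":0.0,"dz":11.3,"wx":0.0,"wy":0.0,"wz":0.0,"grip":0.5}]'

```text
clock: 5.95
eef_pos: [0.3991, -0.1303, 0.0339]
tool_rot: [0.078, 0.997, 0.0, -0.002]
ft_force: [-0.0, -1.1, -3.5]
grip_width: 0.0111
grasp_force: 58.6
```

Call:
arm_command --increments '[{"dx":0.0,"dy":0.0,"dz":0.4,"wx":0.0,"wy":0.0,"wz":0.0,"grip":0.5},{"dx":0.0,"dy":0.0,"dz":0.8,"wx":0.0,"wy":0.0,"wz":0.0,"grip":0.5},{"dx":0.0,"dy":0.0,"dz":1.1,"wx":0.0,"wy":0.0,"wz":0.0,"grip":0.5},{"dx":0.0,"dy":0.0,"dz":1.3,"wx":0.0,"wy":0.0,"wz":0.0,"grip":0.5},{"dx":0.0,"dy":0.0,"dz":1.3,"wx":0.0,"wy":0.0,"wz":0.0,"grip":0.5},{"dx":0.0,"dy":0.0,"dz":1.3,"wx":0.0,"wy":0.0,"wz":0.0,"grip":0.5}]'

```text
clock: 6.55
eef_pos: [0.3984, -0.1302, 0.0207]
tool_rot: [0.078, 0.997, 0.0, -0.002]
ft_force: [-0.7, -0.5, -0.5]
grip_width: 0.0109
grasp_force: 59.0
```

Contact: the force went from -3.5 to -0.5, so the weight is off and the height is as expected. Release and rise.

Call:
arm_command --increments '[{"dx":0.0,"dy":0.0,"dz":0.0,"wx":0.0,"wy":0.0,"wz":0.0,"grip":3.0},{"dx":0.0,"dy":0.0,"dz":0.0,"wx":0.0,"wy":0.0,"wz":0.0,"grip":5.0},{"dx":0.0,"dy":0.0,"dz":0.0,"wx":0.0,"wy":0.0,"wz":0.0,"grip":5.0},{"dx":0.0,"dy":0.0,"dz":-3.0,"wx":0.0,"wy":0.0,"wz":0.0,"grip":5.0},{"dx":0.0,"dy":0.0,"dz":-7.0,"wx":0.0,"wy":0.0,"wz":0.0,"grip":5.0},{"dx":0.0,"dy":0.0,"dz":-11.0,"wx":0.0,"wy":0.0,"wz":0.0,"grip":5.0},{"dx":0.0,"dy":0.0,"dz":-15.0,"wx":0.0,"wy":0.0,"wz":0.0,"grip":2.0},{"dx":0.0,"dy":0.0,"dz":-18.0,"wx":0.0,"wy":0.0,"wz":0.0,"grip":0.0},{"dx":0.0,"dy":0.0,"dz":-18.0,"wx":0.0,"wy":0.0,"wz":0.0,"grip":0.0}]'

```text
clock: 7.45
eef_pos: [0.4022, -0.1313, 0.2052]
tool_rot: [0.078, 0.997, -0.001, 0.003]
ft_force: [0.8, -0.9, 0.0]
grip_width: 0.007
grasp_force: 0.0
```

```bash
cat > /tmp/b.py <<'E'
from m import *
shot('top'); shot('scene')
c=np.array([.594,-.052]); t=np.radians(-9); ex=np.array([np.cos(t),np.sin(t)]); ey=np.array([-np.sin(t),np.cos(t)])
for n in('top','scene'):
    im,W=load(n); Q=W.reshape(-1,3); print(n)
    a=(Q[:,:2]-c)@ex; b=(Q[:,:2]-c)@ey; z=Q[:,2]
    def box(m,nm):
        if m.sum()<4: return print(nm,m.sum())
        print(nm,m.sum(),'x',np.percentile(a[m],[1,50,99]).round(3),'y',np.percentile(b[m],[1,50,99]).round(3),'z',np.percentile(z[m],[5,50,95]).round(3))
    box((abs(a)<.06)&(b>-.08)&(b<.095)&(z>.094)&(z<.106)&(abs(a)>.04),'rims')
    m=(abs(a)<.042)&(b>-.08)&(b<.095)
    box(m&(z>.092)&(z<.104),'core top'); box(m&(z>.083)&(z<.0925),'winding'); box(m&(z<.064)&(z>.054),'floor')
    box((abs(a)<.1)&(b>.085)&(b<.25)&(z>.044)&(z<.054),'crate rim')
    r=(abs(Q[:,0]-.4)<.1)&(abs(Q[:,1]+.13)<.1)
    p=Q[r&(z>.007)&(z<.018)]; print('cover plate',cv2.minAreaRect((p[:,:2]*1000).astype(np.float32)),p[:,2].mean())
im=load('top')[0]; q=im[130:250,210:420]; cv2.imwrite('pics/t1.png',cv2.cvtColor(cv2.resize(q,None,fx=3.7,fy=3.7,interpolation=cv2.INTER_CUBIC),cv2.COLOR_RGB2BGR))
E
python3 /tmp/b.py
```

```text
top
rims 233 x [-0.05   0.043  0.048] y [-0.072  0.004  0.084] z [0.096 0.1   0.103]
core top 350 x [-0.029  0.002  0.034] y [-0.039 -0.014  0.011] z [0.093 0.096 0.099]
winding 112 x [-0.03   0.002  0.029] y [-0.042  0.     0.014] z [0.086 0.09  0.092]
floor 1299 x [-0.04  -0.003  0.041] y [-0.073  0.027  0.085] z [0.057 0.06  0.063]
crate rim 262 x [-0.078 -0.001  0.064] y [0.089 0.192 0.231] z [0.045 0.05  0.053]
cover plate ((425.77667236328125, -138.27166748046875), (157.29612731933594, 171.0978546142578), 80.53596496582031) 0.012215835150989108
scene
rims 334 x [-0.053  0.042  0.049] y [-0.071  0.008  0.087] z [0.095 0.099 0.103]
core top 327 x [-0.028  0.005  0.042] y [-0.042 -0.013  0.014] z [0.093 0.096 0.099]
winding 133 x [-0.026  0.008  0.035] y [-0.041 -0.026  0.015] z [0.085 0.09  0.092]
floor 749 x [-0.042 -0.01   0.029] y [-0.072  0.034  0.087] z [0.057 0.06  0.063]
crate rim 304 x [-0.08   0.008  0.064] y [0.09  0.187 0.233] z [0.045 0.049 0.053]
cover plate ((414.4984436035156, -135.11807250976562), (168.0207061767578, 188.3618621826172), 0.8355308175086975) 0.012542421345177822
```

View pics/t1.png

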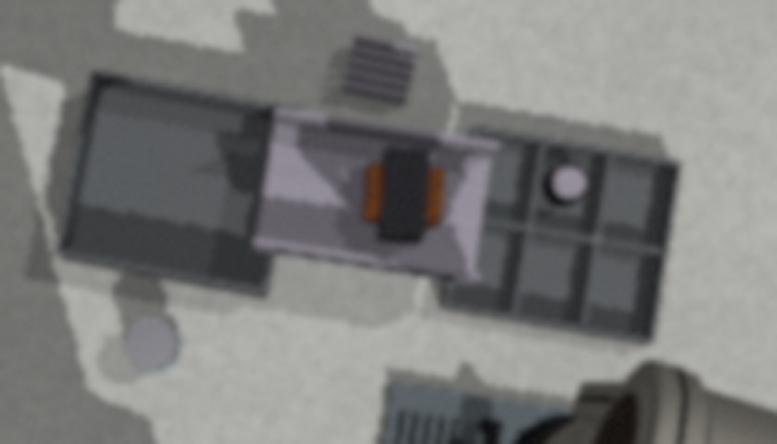

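The crop shows the cover off and the dark core with copper winding on the channel floor at crop (405,195). It measures a=+0.003, b=-0.014 in the chassis frame, core top 0.096. The path left to the crate is clear. The cover lies on the bench with its plate at z 0.012, as it should. I'll push the winding's tray-side face with the fingers set across the channel.

```bash
python3 g.py .5864 -.1197 .15 81; python3 g.py .5864 -.1197 .15 -99
```

```text
t 7.55 pos [ 0.3996 -0.1304  0.2011] d cm [-18.3    3.98   5.07] w [ 1.000e-03 -2.000e-03 -1.571e+00] F [-0.8 -0.3 -0.1] q [-0.31  0.1  -0.24  1.23 -0.   -0.16]
t 7.55 pos [ 0.3996 -0.1304  0.2011] d cm [-18.3    3.98   5.07] w [-2.000e-03 -1.000e-03  1.571e+00] F [-0.8 -0.3 -0.1] q [-0.31  0.1  -0.24  1.23 -0.   -0.16]
```

Call:
arm_command --increments '[{"dx":-2.0,"dy":0.4,"dz":0.0,"wx":0.0,"wy":0.0,"wz":-0.14,"grip":2.5},{"dx":-4.0,"dy":0.8,"dz":0.0,"wx":0.0,"wy":0.0,"wz":-0.28,"grip":2.5},{"dx":-6.0,"dy":1.2,"dz":0.0,"wx":0.0,"wy":0.0,"wz":-0.42,"grip":2.5},{"dx":-8.0,"dy":1.6,"dz":0.0,"wx":0.0,"wy":0.0,"wz":-0.56,"grip":2.5},{"dx":-10.0,"dy":2.0,"dz":0.0,"wx":0.0,"wy":0.0,"wz":-0.7,"grip":2.5},{"dx":-12.0,"dy":2.4,"dz":0.0,"wx":0.0,"wy":0.0,"wz":-0.84,"grip":2.5},{"dx":-14.0,"dy":2.8,"dz":0.0,"wx":0.0,"wy":0.0,"wz":-0.98,"grip":2.5},{"dx":-16.0,"dy":3.2,"dz":0.0,"wx":0.0,"wy":0.0,"wz":-1.12,"grip":2.5},{"dx":-17.5,"dy":3.6,"dz":1.0,"wx":0.0,"wy":0.0,"wz":-1.26,"grip":2.5},{"dx":-18.3,"dy":4.0,"dz":2.0,"wx":0.0,"wy":0.0,"wz":-1.4,"grip":2.5}]'

```text
clock: 8.55
eef_pos: [0.5863, -0.1191, 0.1771]
tool_rot: [-0.585, 0.811, 0.002, -0.002]
ft_force: [0.1, -0.1, -0.9]
grip_width: 0.0254
grasp_force: 0.0
```

```bash
python3 g.py .5864 -.1197 .12 81
```

```text
t 8.55 pos [ 0.5863 -0.1191  0.1771] d cm [ 0.05 -0.06  5.71] w [ 0.007 -0.    -0.165] F [ 0.1 -0.1 -0.9] q [-0.2   0.47  0.19  1.3  -0.   -1.45]
```

Call:
arm_command --increments '[{"dx":0.0,"dy":0.0,"dz":1.0,"wx":0.0,"wy":0.0,"wz":-0.12,"grip":2.5},{"dx":0.0,"dy":0.0,"dz":3.0,"wx":0.0,"wy":0.0,"wz":-0.165,"grip":2.5},{"dx":0.0,"dy":0.0,"dz":5.0,"wx":0.0,"wy":0.0,"wz":-0.165,"grip":2.5},{"dx":0.0,"dy":0.0,"dz":5.5,"wx":0.0,"wy":0.0,"wz":-0.165,"grip":2.5},{"dx":0.0,"dy":0.0,"dz":5.5,"wx":0.0,"wy":0.0,"wz":-0.165,"grip":2.5}]'

```text
clock: 9.05
eef_pos: [0.5841, -0.119, 0.1224]
tool_rot: [-0.647, 0.762, 0.004, -0.003]
ft_force: [-0.2, -0.1, 0.5]
grip_width: 0.0252
grasp_force: 0.0
```

```bash
python3 g.py .5864 -.1197 .067 81
python3 - <<'E'
from m import *
im,d=shot('scene'); c=im[190:310,190:370]; cv2.imwrite('pics/p1.png',cv2.cvtColor(cv2.resize(c,None,fx=4,fy=4,interpolation=cv2.INTER_CUBIC),cv2.COLOR_RGB2BGR))
E
```

```text
t 9.05 pos [ 0.5841 -0.119   0.1224] d cm [ 0.04 -0.29  5.53] w [ 0.009  0.    -0.006] F [-0.2 -0.1  0.5] q [-0.2   0.5   0.1   1.18 -0.   -1.61]
```

View pics/p1.png

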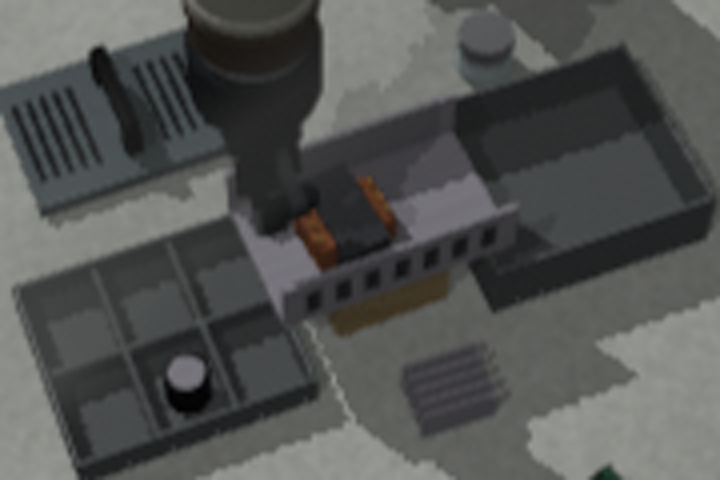

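The fingers stand at the tray end behind the winding (crop (270,215)), inside the walls. The cover lies flat, handle up (crop (120,110)). Lower.

Call:
arm_command --increments '[{"dx":0.1,"dy":-0.3,"dz":1.0,"wx":0.009,"wy":0.0,"wz":-0.006,"grip":2.5},{"dx":0.1,"dy":-0.3,"dz":2.5,"wx":0.009,"wy":0.0,"wz":-0.006,"grip":2.5},{"dx":0.1,"dy":-0.3,"dz":4.0,"wx":0.009,"wy":0.0,"wz":-0.006,"grip":2.5},{"dx":0.1,"dy":-0.3,"dz":5.0,"wx":0.009,"wy":0.0,"wz":-0.006,"grip":2.5},{"dx":0.1,"dy":-0.3,"dz":5.3,"wx":0.009,"wy":0.0,"wz":-0.006,"grip":2.5},{"dx":0.1,"dy":-0.3,"dz":5.3,"wx":0.009,"wy":0.0,"wz":-0.006,"grip":2.5}]'

```text
clock: 9.7
eef_pos: [0.5885, -0.1208, 0.072]
tool_rot: [-0.65, 0.76, -0.002, 0.002]
ft_force: [0.6, -0.5, 0.3]
grip_width: 0.0248
grasp_force: 0.0
```

```bash
python3 g.py .6134 .0512 .067 81
```

```text
t 9.7 pos [ 0.5885 -0.1208  0.072 ] d cm [-17.37   0.23   0.5 ] w [-0.005 -0.     0.   ] F [ 0.6 -0.5  0.3] q [-0.2   0.54  0.03  1.05  0.   -1.62]
```

Call:
arm_command --increments '[{"dx":-0.5,"dy":0.0,"dz":0.3,"wx":0.0,"wy":0.0,"wz":0.0,"grip":2.5},{"dx":-1.0,"dy":0.0,"dz":0.4,"wx":0.0,"wy":0.0,"wz":0.0,"grip":2.5},{"dx":-1.5,"dy":0.0,"dz":0.4,"wx":0.0,"wy":0.0,"wz":0.0,"grip":2.5},{"dx":-2.0,"dy":0.0,"dz":0.4,"wx":0.0,"wy":0.0,"wz":0.0,"grip":2.5},{"dx":-2.5,"dy":0.0,"dz":0.4,"wx":0.0,"wy":0.0,"wz":0.0,"grip":2.5},{"dx":-3.0,"dy":0.1,"dz":0.4,"wx":0.0,"wy":0.0,"wz":0.0,"grip":2.5},{"dx":-3.5,"dy":0.1,"dz":0.4,"wx":0.0,"wy":0.0,"wz":0.0,"grip":2.5},{"dx":-4.0,"dy":0.1,"dz":0.4,"wx":0.0,"wy":0.0,"wz":0.0,"grip":2.5},{"dx":-4.5,"dy":0.1,"dz":0.4,"wx":0.0,"wy":0.0,"wz":0.0,"grip":2.5},{"dx":-5.0,"dy":0.1,"dz":0.4,"wx":0.0,"wy":0.0,"wz":0.0,"grip":2.5}]'

```text
clock: 10.7
eef_pos: [0.5955, -0.071, 0.0681]
tool_rot: [-0.65, 0.76, -0.002, 0.002]
ft_force: [-0.1, -2.4, 3.4]
grip_width: 0.0248
grasp_force: 1.5
```

```bash
python3 g.py .6134 .0512 .067 81; python3 /tmp/b.py | grep -v plate
```

```text
t 10.7 pos [ 0.5955 -0.071   0.0681] d cm [-12.35   0.14   0.1 ] w [-0.005 -0.     0.   ] F [-0.1 -2.4  3.4] q [-0.12  0.54  0.02  1.04 -0.   -1.53]
top
rims 113 x [-0.05   0.043  0.048] y [0.008 0.049 0.085] z [0.095 0.1   0.103]
core top 271 x [-0.027  0.     0.036] y [0.006 0.025 0.046] z [0.093 0.096 0.099]
winding 55 x [-0.028  0.002  0.024] y [0.011 0.041 0.048] z [0.086 0.09  0.092]
floor 538 x [-0.041 -0.008  0.041] y [0.007 0.061 0.085] z [0.057 0.06  0.063]
crate rim 252 x [-0.079 -0.007  0.064] y [0.089 0.193 0.23 ] z [0.045 0.05  0.053]
scene
rims 263 x [-0.052  0.045  0.049] y [-0.071 -0.003  0.086] z [0.095 0.099 0.104]
core top 233 x [-0.027  0.008  0.042] y [-0.027  0.028  0.058] z [0.093 0.096 0.1  ]
winding 74 x [-0.017  0.015  0.036] y [-0.027  0.039  0.05 ] z [0.083 0.09  0.092]
floor 611 x [-0.041 -0.01   0.027] y [-0.072 -0.034  0.087] z [0.057 0.06  0.063]
crate rim 312 x [-0.08   0.002  0.064] y [0.091 0.187 0.231] z [0.044 0.049 0.053]/tmp/b.py:15: RuntimeWarning: Mean of empty slice.
  p=Q[r&(z>.007)&(z<.018)]; print('cover plate',cv2.minAreaRect((p[:,:2]*1000).astype(np.float32)),p[:,2].mean())
  ret = ret.dtype.type(ret / rcount)
```

The transformer is sliding straight (core now centred at b=+0.026, push about 2.4 N). Continue.

Call:
arm_command --increments '[{"dx":-0.6,"dy":0.0,"dz":0.0,"wx":0.0,"wy":0.0,"wz":0.0,"grip":2.5},{"dx":-1.2,"dy":0.0,"dz":0.0,"wx":0.0,"wy":0.0,"wz":0.0,"grip":2.5},{"dx":-1.8,"dy":0.0,"dz":0.0,"wx":0.0,"wy":0.0,"wz":0.0,"grip":2.5},{"dx":-2.4,"dy":0.1,"dz":0.0,"wx":0.0,"wy":0.0,"wz":0.0,"grip":2.5},{"dx":-3.0,"dy":0.1,"dz":0.0,"wx":0.0,"wy":0.0,"wz":0.0,"grip":2.5},{"dx":-3.6,"dy":0.1,"dz":0.0,"wx":0.0,"wy":0.0,"wz":0.0,"grip":2.5},{"dx":-4.2,"dy":0.1,"dz":0.0,"wx":0.0,"wy":0.0,"wz":0.0,"grip":2.5},{"dx":-4.8,"dy":0.1,"dz":0.0,"wx":0.0,"wy":0.0,"wz":0.0,"grip":2.5},{"dx":-5.4,"dy":0.1,"dz":0.0,"wx":0.0,"wy":0.0,"wz":0.0,"grip":2.5},{"dx":-6.0,"dy":0.1,"dz":0.0,"wx":0.0,"wy":0.0,"wz":0.0,"grip":2.5}]'

```text
clock: 11.8
eef_pos: [0.6037, -0.0113, 0.0678]
tool_rot: [-0.65, 0.76, -0.002, 0.002]
ft_force: [-1.0, -2.8, 1.6]
grip_width: 0.0251
grasp_force: 1.4
```

Call:
arm_command --increments '[{"dx":-0.7,"dy":0.0,"dz":0.0,"wx":0.0,"wy":0.0,"wz":0.0,"grip":2.5},{"dx":-1.4,"dy":0.0,"dz":0.0,"wx":0.0,"wy":0.0,"wz":0.0,"grip":2.5},{"dx":-2.1,"dy":0.0,"dz":0.0,"wx":0.0,"wy":0.0,"wz":0.0,"grip":2.5},{"dx":-2.8,"dy":0.0,"dz":0.0,"wx":0.0,"wy":0.0,"wz":0.0,"grip":2.5},{"dx":-3.5,"dy":0.0,"dz":0.0,"wx":0.0,"wy":0.0,"wz":0.0,"grip":2.5},{"dx":-4.2,"dy":0.0,"dz":0.0,"wx":0.0,"wy":0.0,"wz":0.0,"grip":2.5},{"dx":-4.9,"dy":0.0,"dz":0.0,"wx":0.0,"wy":0.0,"wz":0.0,"grip":2.5},{"dx":-5.6,"dy":0.0,"dz":0.0,"wx":0.0,"wy":0.0,"wz":0.0,"grip":2.5},{"dx":-6.2,"dy":0.0,"dz":0.0,"wx":0.0,"wy":0.0,"wz":0.0,"grip":2.5},{"dx":-6.2,"dy":0.0,"dz":0.0,"wx":0.0,"wy":0.0,"wz":0.0,"grip":2.5}]'

```text
clock: 12.8
eef_pos: [0.6134, 0.0504, 0.0678]
tool_rot: [-0.65, 0.76, -0.002, 0.002]
ft_force: [0.6, -0.4, -0.1]
grip_width: 0.0248
grasp_force: 0.0
```

Call:
arm_command --increments '[{"dx":0.0,"dy":0.0,"dz":-2.0,"wx":0.0,"wy":0.0,"wz":0.0,"grip":2.5},{"dx":0.0,"dy":0.0,"dz":-5.0,"wx":0.0,"wy":0.0,"wz":0.0,"grip":2.5},{"dx":0.0,"dy":0.0,"dz":-9.0,"wx":0.0,"wy":0.0,"wz":0.0,"grip":2.5},{"dx":4.0,"dy":2.0,"dz":-13.0,"wx":0.0,"wy":0.0,"wz":0.0,"grip":2.5},{"dx":7.0,"dy":5.0,"dz":-14.0,"wx":0.0,"wy":0.0,"wz":0.0,"grip":2.5},{"dx":10.0,"dy":9.0,"dz":-14.0,"wx":0.0,"wy":0.0,"wz":0.0,"grip":2.5},{"dx":13.0,"dy":12.0,"dz":-14.0,"wx":0.0,"wy":0.0,"wz":0.0,"grip":2.5},{"dx":16.0,"dy":16.0,"dz":-14.0,"wx":0.0,"wy":0.0,"wz":0.0,"grip":2.5},{"dx":18.0,"dy":20.0,"dz":-14.0,"wx":0.0,"wy":0.0,"wz":0.0,"grip":2.5},{"dx":18.0,"dy":22.0,"dz":-14.0,"wx":0.0,"wy":0.0,"wz":0.0,"grip":2.5}]'

```text
clock: 13.8
eef_pos: [0.3635, -0.0951, 0.2067]
tool_rot: [-0.648, 0.762, -0.002, 0.001]
ft_force: [1.3, 0.3, -0.0]
grip_width: 0.0254
grasp_force: 0.0
```

```bash
python3 g.py .4 -.1 .2 81; python3 /tmp/b.py
python3 - <<'E'
from m import *
im,_=load('top'); q=im[120:330,190:430]; cv2.imwrite('pics/e1.png',cv2.cvtColor(cv2.resize(q,None,fx=2.8,fy=2.8,interpolation=cv2.INTER_CUBIC),cv2.COLOR_RGB2BGR))
E
```

```text
t 13.8 pos [ 0.3635 -0.0951  0.2067] d cm [-0.1  -3.68  0.68] w [-0.004 -0.001 -0.003] F [ 1.3  0.3 -0. ] q [-0.26  0.   -0.33  1.23 -0.   -1.67]
top
rims 236 x [-0.05   0.044  0.048] y [-0.072  0.005  0.084] z [0.095 0.1   0.103]
core top 0
winding 0
floor 1752 x [-0.04  -0.     0.041] y [-0.072  0.007  0.085] z [0.057 0.06  0.063]
crate rim 415 x [-0.078 -0.002  0.063] y [0.09  0.128 0.23 ] z [0.045 0.049 0.052]
cover plate ((407.8704528808594, -133.44007873535156), (153.6933135986328, 209.93650817871094), 79.69048309326172) 0.012384009936792133
scene
rims 333 x [-0.053  0.043  0.048] y [-0.072  0.006  0.087] z [0.095 0.099 0.104]
core top 3
winding 1
floor 1167 x [-0.041 -0.01   0.022] y [-0.072  0.004  0.086] z [0.057 0.06  0.063]
crate rim 435 x [-0.079  0.014  0.063] y [0.09  0.149 0.232] z [0.045 0.049 0.053]
cover plate ((404.5283203125, -137.61553955078125), (188.942138671875, 181.9365692138672), 0.4297807812690735) 0.01256948624989119
```

View pics/e1.png

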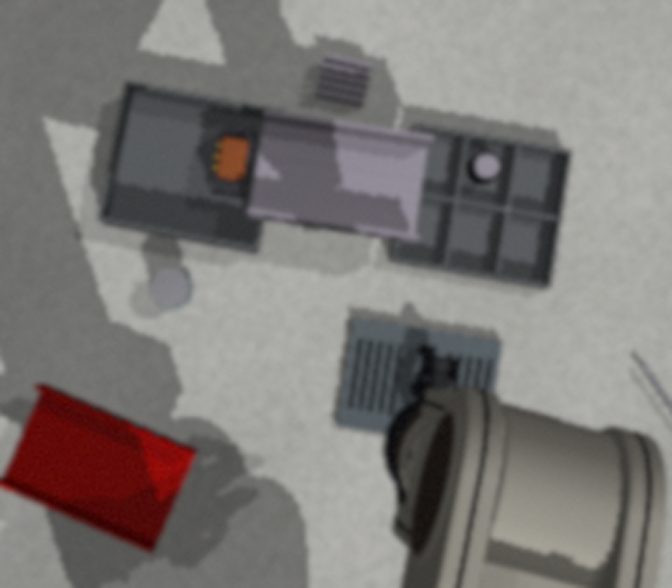

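The transformer is in the crate (copper at crop (230,158)), the cover lies flat on the bench at (420,370), and the capacitor, heatsink and jar look unmoved. I'll check that the transformer rests inside the crate and is stable, and that the bystanders have not shifted.

Run:
```python
from m import *
c=np.array([.594,-.052]); t=np.radians(-9); ex=np.array([np.cos(t),np.sin(t)]); ey=np.array([-np.sin(t),np.cos(t)])
for n in('top','scene'):
    im,W=load(n); a=(W[...,:2]-c)@ex; b=(W[...,:2]-c)@ey; z=W[...,2]
    cu=(im[...,0]>im[...,2].astype(int)+50)&(abs(a)<.08)&(b>.06)&(b<.24)&(z>.01)
    for nm,m in(('copper',cu),('all',(a>-.06)&(a<.045)&(b>.09)&(b<.2)&(z>.015))):
        print(n,nm,m.sum(),'a',np.percentile(a[m],[2,50,98]).round(3),'b',np.percentile(b[m],[2,50,98]).round(3),'z',np.percentile(z[m],[2,50,98]).round(3))
    print('jar',np.nanmean(W[(a<-.07)&(a>-.13)&(b>.09)&(b<.16)&(z>.037)&(z<.043)],0).round(3))
```

```text
top copper 144 a [-0.015  0.004  0.023] b [0.098 0.111 0.124] z [0.049 0.06  0.063]
top all 328 a [-0.028  0.     0.034] b [0.093 0.11  0.127] z [0.026 0.051 0.063]
jar [0.501 0.11  0.04 ]
scene copper 102 a [-0.012  0.005  0.021] b [0.099 0.111 0.124] z [0.057 0.06  0.065]
scene all 332 a [-0.028  0.014  0.035] b [0.094 0.111 0.13 ] z [0.02  0.051 0.064]
jar [0.512 0.105 0.04 ]
```

Call:
arm_command --increments '[{"dx":0.0,"dy":0.0,"dz":-1.0,"wx":0.0,"wy":0.0,"wz":0.0,"grip":2.5},{"dx":0.0,"dy":0.0,"dz":-2.0,"wx":0.0,"wy":0.0,"wz":0.0,"grip":2.5},{"dx":0.0,"dy":0.0,"dz":-2.0,"wx":0.0,"wy":0.0,"wz":0.0,"grip":2.5},{"dx":0.0,"dy":0.0,"dz":-2.0,"wx":0.0,"wy":0.0,"wz":0.0,"grip":2.5},{"dx":0.0,"dy":0.0,"dz":-2.0,"wx":0.0,"wy":0.0,"wz":0.0,"grip":2.5}]'

```text
clock: 14.4
eef_pos: [0.3675, -0.0937, 0.2264]
tool_rot: [-0.65, 0.76, -0.002, 0.001]
ft_force: [-0.0, -0.1, 0.5]
grip_width: 0.0248
grasp_force: 0.0
```

The transformer stands upright on its winding end on the crate floor: top at 60 mm = 4 + 56, clear of the channel end and all walls, and stable.

```bash
python3 -c "
from workcell import job; print(job.job_done())"
```

```text
the job is handed in; nothing more can be done
None
```

The job is handed in at about 14.5 s of the 54 s allowed: the cover lies flat on the bench, handle up, and the transformer was pushed out of the open end into the scrap crate, where it stands on end on the crate floor; nothing else appeared to move.

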